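# Bring the wet figure to the front of the paint carousel and lock the wheel

## Task

The little figure on a wine cork in the paint carousel is due for its next coat, and its paint is still wet. Without gripping anything, push the carousel's lock bolt back out of the wheel by its upright knob, push the wheel round by its scalloped rim until that figure stands in the front socket (where the bottle stands now, on the side of the square base that faces the robot), and push the bolt fully home into the wheel so that it stays put. Do not touch, lift or tip anything that stands in the carousel, leave the things around it where they are, and draw the fingers clear at the end.

Things in the scene. Friction and masses are not known exactly. Their poses are not given: they have to be found in the camera images.
- stand: fixed plywood base of the carousel, a 205 mm square, 13 mm tall, one edge (its front) facing the robot, turned by 0.05 to 0.3 rad. Origin on the wheel's axis at table height; -x points out of the front, z up. The front socket's centre lies 65 mm from the axis along -x of this frame
- barrel (a point): centre of the bolt's steel barrel, fixed on a tongue of the base at the front right: 139 mm from the axis, in the direction 240 degrees of the stand's frame (from +x towards +y), 28 mm above the table. The barrel is 22 mm long along that radius (128 to 150 mm from the axis), 18 mm wide, its top 37 mm above the table
- carousel (a joint): turning angle of the wooden wheel, rad, counterclockwise from above positive, no end stops, 0 at the start. Wheel 240 mm in diameter, its rim from 20 to 36 mm above the table. It turns easily (about 0.12 N m, 1 N at the rim), stops almost at once when no longer pushed, and is held while the bolt is in a notch
- wheel_top (a point): middle of the wheel's socket plate on the axis, 54 mm above the table; frame turns with the wheel. Six sockets, 28 mm wide and 18 mm deep, lie 65 mm from the axis at 0, 60, 120, ... degrees of this frame. The rim has a bolt notch outside each socket (12 mm wide, 18 mm deep, mouth flared to 21 mm)
- scallop (a point): one of the six equal finger scallops in the rim, at 30, 90, 150, ... degrees of the wheel (half-way between the notches); this one is at 30. Round, radius 21 mm, mouth 42 mm wide, open above and outwards, bottom 105 mm from the axis; this point is 113 mm from the axis at mid-rim. A fingertip lowered into a scallop pushes the wheel round either way
- bolt (a joint): lock bolt, a round-nosed 10 mm rod sliding radially in the barrel: 0 = drawn back (nose 4 mm clear of the rim, wheel free), 0.020 m = fully home in a notch (wheel locked). Starts home. Stays where left, moves with 2 N. Locks only in a notch (it can enter a scallop, which does not hold the wheel) and centres the wheel if that is off by up to 6 mm at the rim
- bolt_knob (a point): middle of the bolt's upright black knob: 16 mm in diameter, from 50 to 76 mm above the table (this point at 64), on a thinner stem. 160 mm from the wheel's axis when home, 180 mm drawn back. Push it outwards with a fingertip set down above the barrel, between knob and wheel; inwards from its outer side
- figure: the figure to bring to the front: painted, on a round base stuck on a wine cork, 26 mm in diameter and 93 mm tall, standing loosely in one of the five sockets that are not at the front; origin at the centre of the cork's foot. Not to be touched
- dropper_a: paint bottle with a dropper cap, 26 mm in diameter and 82 mm tall, standing in one of the carousel's sockets; origin at the centre of its foot. Not to be touched. This one starts in the front socket
- dropper_b: paint bottle with a dropper cap, 26 mm in diameter and 82 mm tall, standing in one of the carousel's sockets; origin at the centre of its foot. Not to be touched
- dropper_c: paint bottle with a dropper cap, 26 mm in diameter and 82 mm tall, standing in one of the carousel's sockets; origin at the centre of its foot. Not to be touched
- dropper_d: paint bottle with a dropper cap, 26 mm in diameter and 82 mm tall, standing in one of the carousel's sockets; origin at the centre of its foot. Not to be touched
- dropper_e: paint bottle with a dropper cap, 26 mm in diameter and 82 mm tall, standing in one of the carousel's sockets; origin at the centre of its foot. Not to be touched
- tape: roll of masking tape lying flat on the table, at its front right corner, 96 mm across and 24 mm high; origin under its centre. Bystander
- other_figure: another figure on a cork, 26 mm in diameter and 90 mm tall, standing on the table to the left of the carousel, not in it; origin at its foot. Bystander. A small bench vice (fixed, about 100 mm tall) stands a little nearer to the robot, beyond the front left of the carousel
- pot: squat paint pot, 41 mm wide and 52 mm tall, on the table behind the carousel to the right; origin at its foot. Bystander

How it is judged:
On the way, in this order (a step that is already met when the one before it is completed fails the run):
1. the bolt is drawn back so that the wheel is free (value of joint bolt below 0.007 m), for 0.2 s.
2. the figure stands at the front, the wheel at rest and not yet locked (x of figure in the frame of stand below -0.055 m and y of figure in the frame of stand between -0.014 and 0.014 m and velocity of joint carousel between -0.15 and 0.15 rad/s and value of joint bolt below 0.01 m), for 0.2 s.
At the end, for the whole second after the job is handed in: the bolt is home (17 mm of its 20 mm or more), the wheel at rest with the figure in the front socket (more than 55 mm in front of the axis, within 14 mm of the centre line of the stand), and the figure and the bottles stand upright (within 0.2 rad) on the floors of their sockets (x of figure in the frame of stand below -0.055 m and y of figure in the frame of stand between -0.014 and 0.014 m and value of joint bolt above 0.017 m and velocity of joint carousel between -0.03 and 0.03 rad/s and z of figure in the frame of stand between 0.03 and 0.046 m and angle between each of figure, dropper_a, dropper_b, dropper_c, dropper_d, dropper_e's own z axis and vertical below 0.2 rad and z of dropper_a in the frame of stand between 0.03 and 0.046 m and z of dropper_b in the frame of stand between 0.03 and 0.046 m and z of dropper_c in the frame of stand between 0.03 and 0.046 m and z of dropper_d in the frame of stand between 0.03 and 0.046 m and z of dropper_e in the frame of stand between 0.03 and 0.046 m); the robot touches nothing.
It fails at once if something standing in the carousel is lifted more than 15 mm (z of any of figure, dropper_a, dropper_b, dropper_c, dropper_d, dropper_e in the frame of stand above 0.051 m).
It fails at once if something standing in the carousel is tipped over by more than 0.5 rad (angle between any of figure, dropper_a, dropper_b, dropper_c, dropper_d, dropper_e's own z axis and vertical above 0.5 rad).
It fails at once if the robot touches the figure or a bottle in the carousel (more than 0.5 N) (contact force between any of the fingers, the arm and figure above 0.5 N or contact force between any of the fingers, the arm and dropper_a above 0.5 N or contact force between any of the fingers, the arm and dropper_b above 0.5 N or contact force between any of the fingers, the arm and dropper_c above 0.5 N or contact force between any of the fingers, the arm and dropper_d above 0.5 N or contact force between any of the fingers, the arm and dropper_e above 0.5 N).
It fails at once if a bystander (tape, other figure, pot) is moved more than 20 mm (distance of any of tape, other_figure, pot from where it was at the start of the episode above 0.02 m).
It also fails if it takes over 67 s, if anything falls off the work surface, if the arm or the gripper's body presses on something with over 40 N, if the wrist force passes 120 N, or if a joint passes its speed limit or range.

## Robot

A 7-joint arm with a two-finger parallel gripper is mounted at the origin on a cart in front of the work surface, level with it; the furniture and walls round the work are solid. World frame = base frame: x ahead of the robot, y to its left, z up, the work surface at z = 0. Lengths are in m, angles in rad, forces in N, time in s.
With the tool pointing down it reaches from about 0.4 to 0.85 m from the base axis. Payload 4.5 kg.
Tool frame: the origin (TCP) lies midway between the tips of the shut fingers; the grasp point (between the pads) lies behind it (r.grip_point_offset is the z of the grasp point in the tool frame, in m); z points along the fingers, y is the line along which they close (so a half turn about z gives the same grasp; the last joint's range is limited). The gripper opens to 88 mm and grips with 3 to 60 N. Pads are 18 mm wide; open, the fingers measure 123 mm over their backs; the gripper's body (75 mm by 187 mm) begins 45 mm behind the grasp point.
Start: joints at [1.294, 0.689, -0.195, 1.565, 0.157, 0.902, -0.215], TCP at [0.191, -0.595, 0.239] pointing down, gripper open.
Joint ranges: [-3.01, 3.01], [-0.46, 2.08], [-1.47, 1.51], [0.13, 2.56], [-1, 4.14], [0.04, 2.09], [-2.66, 2.66]. Speed limits (rad/s): [2.57, 2.57, 3.14, 3.14, 3.14, 3.14, 3.14].

## Interface

Orientations are given as a unit quaternion [x, y, z, w].
In Python, from plant import r, optics, workorder gives the robot as it stands.
- The arm moves only by the shell command python3 -m creep 'ROWS' [FORCE]. ROWS is JSON, a list of rows, each an object of numbers: "grip": the gripper command: -1 is shut, 1 is fully open, values between are in proportion; "tx", "ty", "tz": the shift along the tool's x, y, z in cm; "spin": the turn about the tool's z in degrees. In form: [{"grip": .., "tx": .., "ty": .., "tz": .., "spin": ..}, ...]. A call has 1 to 8 rows; each row shifts and turns the commanded pose from where the row before left it, along the tool's axes as they then stand; what a row does not reach is not made up. A row lasts 1/12 s, in which the tool goes at most 41.7 mm and 7.16 degrees, less where a joint would pass 70% of its speed; a pose out of reach is approached as far as the arm can. A call with a gripper value outside its range is refused whole. The fingers move at their own pace and stop on an object; FORCE is the grip in N (left out, the last holds). Time passes only in rows, so rows that do not move let the fingers close. It gives the time, the measured TCP pose, the force, the opening and the grip force at its end, in the units of the state.
- r.get_state(): the state, without advancing time (a new reading comes with each control period).
- optics.snapshot(name): name is "scene" or "top"; returns (picture, depth): 384x512x3 uint8, red, green, blue; 384x512 float32, m along the optical axis (not along the pixel's ray), 0 where there is no reading.
- optics.get_calibration(name): a dict with "fx", "fy", "cx", "cy" (pixels), "extrinsics" (4x4, takes a point from world to camera coordinates). Camera axes: x right, y down, z forward; pixel columns grow to the right and rows downward; lengths in m; the calibration is good to about 2 mm. A picture is of the moment at which its call begins. get_calibration takes no time and is no camera call.
- workorder.finish_job(): hands the job in; it is judged then, once.
The state is a dict: "clock": time; "q": joint angles; "qd": joint speeds; "joint_torque": joint torques, N m; "tool_pos": TCP position; "eef_rot": TCP orientation; "contact_force": force on the tool from outside, world axes, zero at the start; "moment": the same for the moment, N m; "opening": opening from 0.0 (shut) to 1.0 (fully open); "finger_force": force on a finger pad.
Only numpy, scipy, OpenCV 4.12 (cv2) and the standard library are available. Lean on these libraries where they do the work, as an engineer would, in place of code of your own. Each camera call takes 0.05 s, during which the arm holds its last target. There are 200 camera calls.

## Working session

There is one attempt and no reset: what is moved stays moved. The work goes in short steps, Python scripts to look and compute and a shell command to move; the robot and the scene stay as the last step left them, time stands still between calls to the robot, and variables do not carry over. Pictures are saved under pics/ and viewed, at most 10 in all, crops included, and the job is handed in when it is done.

```bash
mkdir -p pics; ls; python3 - <<'E'
from plant import r,optics
import cv2,numpy as np
s=r.get_state();print({k:np.round(v,3).tolist() for k,v in s.items()}, r.grip_point_offset)
for n in("scene","top"):
    p,d=optics.snapshot(n);cv2.imwrite(f"pics/{n}0.png",p[:,:,::-1]);np.savez(f"pics/{n}0.npz",p=p,d=d)
    c=optics.get_calibration(n);print(n,c)
E
```

```text
pics
{'clock': 0.0, 'q': [1.294, 0.69, -0.195, 1.566, 0.157, 0.902, -0.215], 'qd': [-0.001, 0.0, 0.001, 0.002, -0.0, -0.0, 0.0], 'joint_torque': [-0.0, -52.755, -1.267, -15.343, -0.053, 0.007, 0.0], 'tool_pos': [0.191, -0.594, 0.238], 'eef_rot': [0.988, 0.155, -0.0, -0.001], 'contact_force': [-0.191, 0.032, -0.08], 'moment': [0.021, 0.007, -0.031], 'finger_force': 0.0, 'opening': 1.002} -0.0187
scene {'fx': 381.7928611871412, 'fy': 381.7928611871412, 'cx': 260.0584060823053, 'cy': 196.1736156067371, 'extrinsics': array([[-0.80117815, -0.59841909, -0.00285605,  0.45414101],
       [-0.30859537,  0.41723473, -0.85480061,  0.2217211 ],
       [ 0.51272065, -0.68396621, -0.51894871,  0.79785324],
       [ 0.        ,  0.        ,  0.        ,  1.        ]])}
top {'fx': 379.7434022713532, 'fy': 379.7434022713532, 'cx': 249.78397892510995, 'cy': 192.8962574584867, 'extrinsics': array([[-0.02577941, -0.99937919, -0.02401383,  0.03799699],
       [-0.99655333,  0.02758637, -0.07823336,  0.51737622],
       [ 0.07884725,  0.02191426, -0.99664581,  1.29872696],
       [ 0.        ,  0.        ,  0.        ,  1.        ]])}
```

View pics/scene0.png

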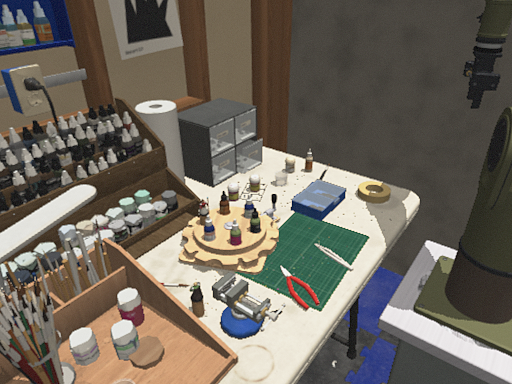

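View pics/top0.png

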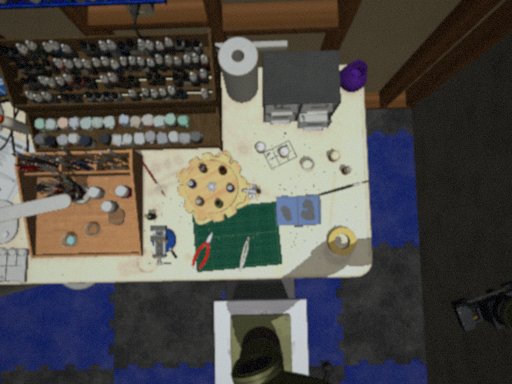

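```bash
python3 - <<'E'
import cv2,numpy as np
a=cv2.imread("pics/top0.png")[140:235,165:275];b=cv2.imread("pics/scene0.png")[180:275,170:290]
f=lambda i:cv2.resize(i,None,fx=6,fy=6,interpolation=cv2.INTER_CUBIC)
cv2.imwrite("pics/ctop.png",f(a));cv2.imwrite("pics/cscene.png",f(b))
E
```

```text
(no output)
```

View pics/ctop.png

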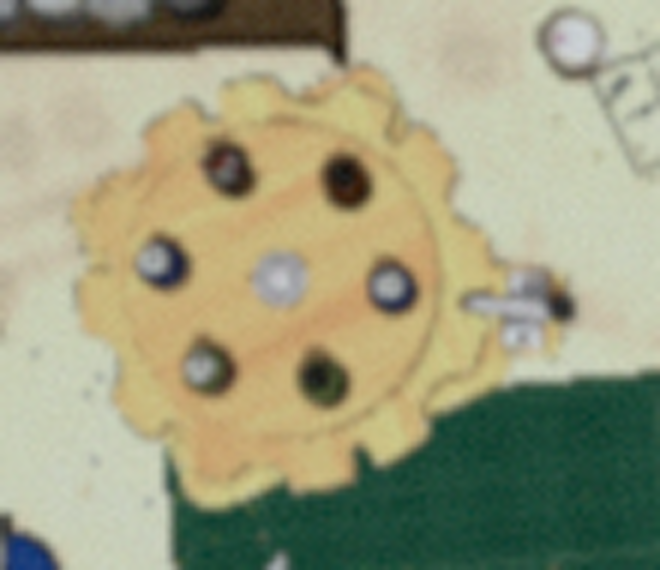

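View pics/cscene.png

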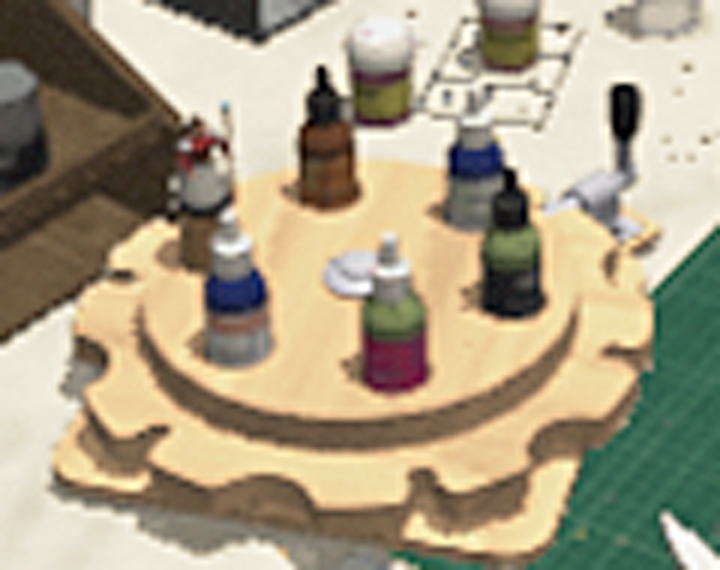

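The top view shows the dark-capped green bottle at the front (crop 323,378), with the bolt to the right (knob at crop 562,303). The red-headed figure is at the back left (crop 228,168), directly opposite the front, so the wheel needs a 180° turn. Next I'll locate the axis and the stand's yaw.

```bash
cat > h.py <<'E'
import numpy as np,cv2
from plant import r,optics
from scipy.spatial.transform import Rotation as R
def ray(n,u,v,z):
    c=optics.get_calibration(n);E=c["extrinsics"];d=E[:3,:3].T@np.array([(u-c["cx"])/c["fx"],(v-c["cy"])/c["fy"],1]);o=-E[:3,:3].T@E[:3,3]
    return (o+d*(z-o[2])/d[2])[:2]
def pix(n,p):
    c=optics.get_calibration(n);q=c["extrinsics"]@np.r_[p,1];return c["fx"]*q[0]/q[2]+c["cx"],c["fy"]*q[1]/q[2]+c["cy"]
E
python3 - <<'E'
from h import *
T=lambda x,y:(165+(x+.5)/6-.5,140+(y+.5)/6-.5);S=lambda x,y:(170+(x+.5)/6-.5,180+(y+.5)/6-.5)
caps=np.array([ray("top",*T(*p),.112) for p in [(323,378),(393,285),(347,180),(225,168),(160,262),(207,368)]])
print("caps",caps.round(4).tolist(),caps.mean(0))
caps2=np.array([ray("scene",*S(*p),.115) for p in [(510,180),(478,97),(322,75),(230,220),(390,245)]])
print("scene caps",caps2.round(4).tolist(), "mean of opp", (caps2[1]+caps2[3])/2,(caps2[2]+caps2[4])/2)
print("hub",ray("top",*T(278,278),.058),ray("scene",*S(355,272),.058))
k1=ray("top",*T(562,303),.072);k2=ray("scene",*S(625,110),.064);print("knob",k1,k2)
for c in (caps.mean(0),(caps2[1]+caps2[3]+caps2[2]+caps2[4])/4):
  for k in(k1,k2):
    d=k-c;print(np.hypot(*d),np.degrees(np.arctan2(d[1],d[0]))-240+360)
for p,a in zip(caps,[180,240,300,0,60,120]):
    d=p-caps.mean(0);print(np.hypot(*d).round(4),(np.degrees(np.arctan2(d[1],d[0]))-a+180)%360-180)
print(R.from_quat(r.get_state()["eef_rot"]).as_matrix().round(3))
print("pot",ray("top",260,147,.05),"pot2",ray("top",284,152,.05),"otherfig",ray("top",151,215,.08),"vice",ray("top",160,240,.08))
# depth top check at scene
E
```

```text
caps [[0.4824, 0.1244], [0.5316, 0.0855], [0.5895, 0.1093], [0.598, 0.1755], [0.5477, 0.2117], [0.4895, 0.187]] [0.53980242 0.1488879 ]
scene caps [[0.4813, 0.1353], [0.5299, 0.0936], [0.5936, 0.1185], [0.5499, 0.2205], [0.4905, 0.197]] mean of opp [0.53992394 0.1570595 ] [0.5420183  0.15779197]
hub [0.54262599 0.15444717] [0.54391437 0.15894495]
knob [ 0.52278718 -0.00548296] [ 0.5223071  -0.00266149]
0.15530576420523015 23.710068269619057
0.15255590377176054 23.414752339552933
0.16392040086077367 23.630982624785133
0.1611715386370518 23.35010324250561
0.0624 23.121399954709375
0.0639 22.667612875914415
0.0636 21.44754557530507
0.064 24.572769710186833
0.0633 22.820747254218134
0.0631 22.85922712660465
[[ 0.952  0.306 -0.001]
 [ 0.306 -0.952  0.002]
 [-0.    -0.002 -1.   ]]
pot [ 0.67266542 -0.01557026] pot2 [ 0.65285048 -0.09706966] otherfig [0.44893926 0.35304385] vice [0.36564254 0.32355453]
```

```bash
python3 - <<'E'
from h import *
d=np.load("pics/top0.npz")["d"].astype(float);c=optics.get_calibration("top");E=c["extrinsics"]
v,u=np.mgrid[:384,:512];P=np.stack([(u-c["cx"])/c["fx"]*d,(v-c["cy"])/c["fy"]*d,d],-1)
W=(P-E[:3,3])@E[:3,:3];W[d==0]=np.nan
# max height map, 20mm cells, x rows far->near, y left->right
for x in np.arange(.78,.28,-.02):
    row=[]
    for y in np.arange(.42,-.16,-.02):
        m=(abs(W[...,0]-x)<.01)&(abs(W[...,1]-y)<.01);row.append("%4d"%(1000*W[m][:,2].max()) if m.any() else "   .")
    print("%.2f"%x,"".join(row))
print("    ","".join("%4d"%round(100*y) for y in np.arange(.42,-.16,-.02)))
E
```

```text
0.78  118 111 110 102 103 107 111 113 115 118 115  67  61  62  62 127   4   5   5   3   5   6 207 210 209 210 208 209 210
0.76  119 112 109 104 102 105 112 114 120 121 118  62  62  62  61 119   7   4   7   7   5   6   4   6 126 123 124 126  81
0.74   95 111 102  97 104 102 100 111  95 115 105  64  65  62  62 107   5   6   5   4   4   4   4   6   5   5   5   5  97
0.72  109 101 103 108 104 105 104 114 115 102 113 119 116  64  65  96   3   6   6   6   7   4   4   4   4   6   5   8   4
0.70  110 105 102 107 107 105 105 115 114 102 113 116 113  63  63  84   6   5   6   9   5  47   3   6   6   6   6   5   6
0.68  100  97 102  76  76 102 102 108 108  98 101 100  76  78  75  73   6   6   6   5   5  54  55  39   8  51  50  36   8
0.66  120 122   4   5   5   4   7   7   5   3   4  32  44  37  18  38  41   8   5   5   5  50  51  35   5  52  56  50   6
0.64  121 121   7   3   8   4   5   5   4  36  41  41  42  60  58  42  41  28   4   5   3   7   4   9   5  53  52  10   8
0.62  121 122   9   6   4   4   6   5  15  39  57  60 111  88  59  59  58  41  41   6   5   7   4   6   6   8   5   5   5
0.
[... 1371 characters left out ...]
86   7   5   5   9   9  13  11   9  10   7   8   6   9   9   5   7   7   5   7   4   5   5
0.36   37  43  12  87  89  86  86  10   4   5   5   7  14  16   6   8   6   6   6  14  10   5   6   5   7   6   5   5   5
0.34   35  34   4  15  69  68  21   6   4   5  11  18  17   7   6   6   7   6   6  14   6   7   7   7   7   6   5   5   4
0.32   25  30   7  78  79  79  77  30   6   4  16  16  20   8   5   7   7   9  11  13   8   7   7   5   7   8   6   5   5
0.30    5   5   6  66  73  75  64  29   4  11  16  17  19   5   8   7   8   7  15  11   7   6   8   7   8   4   7   6   4
       42  40  38  36  34  32  30  28  26  24  22  20  18  16  14  12  10   8   6   4   2   0  -2  -4  -6  -8 -10 -12 -14
```

```bash
python3 -m creep '[{"grip":-1,"spin":-7},{"grip":-1,"spin":-7},{"grip":-1,"spin":-7},{"grip":-1,"spin":-7},{"grip":-1,"spin":-7},{"grip":-1,"spin":-7},{"grip":-1,"spin":-7},{"grip":-1,"spin":-7}]'
python3 -m creep '[{"grip":-1,"spin":-5},{"grip":-1,"spin":-4.6},{"grip":-1,"tx":3,"ty":1.2},{"grip":-1,"tx":3,"ty":1.2},{"grip":-1,"tx":3,"ty":1.2},{"grip":-1,"tx":3,"ty":1.2},{"grip":-1,"tx":3,"ty":1.2},{"grip":-1,"tx":3,"ty":1.2}]'
python3 -m creep '[{"grip":-1,"tx":3,"ty":1.2},{"grip":-1,"tx":3,"ty":1.2},{"grip":-1,"tx":3,"ty":1.2},{"grip":-1,"tx":3,"ty":1.2},{"grip":-1,"tx":3,"ty":1.2},{"grip":-1,"tx":3,"ty":1.2},{"grip":-1,"tx":3,"ty":1.2},{"grip":-1}]'
python3 - <<'E'
from h import *
s=r.get_state();print(s["clock"],s["q"],s["tool_pos"],np.degrees(np.arctan2(*R.from_quat(s["eef_rot"]).as_matrix()[[1,0],0])))
E
```

```text
0.1 [ 1.29378014  0.68991613 -0.19455725  1.56623126  0.15730269  0.90250715
 -0.21508809] [ 0.19095011 -0.59451787  0.23798352] 17.815192828155595$[0]: bad value
$[0]: bad value
$[0]: bad value
```

```bash
python3 -m creep '[{"grip":-1,"tx":0,"ty":0,"tz":0,"spin":-7},{"grip":-1,"tx":0,"ty":0,"tz":0,"spin":-7},{"grip":-1,"tx":0,"ty":0,"tz":0,"spin":-7},{"grip":-1,"tx":0,"ty":0,"tz":0,"spin":-7},{"grip":-1,"tx":0,"ty":0,"tz":0,"spin":-7},{"grip":-1,"tx":0,"ty":0,"tz":0,"spin":-7},{"grip":-1,"tx":0,"ty":0,"tz":0,"spin":-7},{"grip":-1,"tx":0,"ty":0,"tz":0,"spin":-7}]'
```

```text
clock: 0.77
tool_pos: [0.1909, -0.5947, 0.2383]
eef_rot: [0.798, 0.603, 0.0, -0.0]
contact_force: [1.2, 0.4, 0.1]
opening: 0.416
finger_force: 0.0
```

```bash
python3 -m creep '[{"grip":-1,"tx":0,"ty":0,"tz":0,"spin":-5},{"grip":-1,"tx":0,"ty":0,"tz":0,"spin":-4.5},{"grip":-1,"tx":3,"ty":1.2,"tz":0,"spin":0},{"grip":-1,"tx":3,"ty":1.2,"tz":0,"spin":0},{"grip":-1,"tx":3,"ty":1.2,"tz":0,"spin":0},{"grip":-1,"tx":3,"ty":1.2,"tz":0,"spin":0},{"grip":-1,"tx":3,"ty":1.2,"tz":0,"spin":0},{"grip":-1,"tx":3,"ty":1.2,"tz":0,"spin":0}]' && python3 -m creep '[{"grip":-1,"tx":3,"ty":1.2,"tz":0,"spin":0},{"grip":-1,"tx":3,"ty":1.2,"tz":0,"spin":0},{"grip":-1,"tx":3,"ty":1.2,"tz":0,"spin":0},{"grip":-1,"tx":3,"ty":1.2,"tz":0,"spin":0},{"grip":-1,"tx":3,"ty":1.2,"tz":0,"spin":0},{"grip":-1,"tx":3,"ty":1.2,"tz":0,"spin":0},{"grip":-1,"tx":3,"ty":1.2,"tz":0,"spin":0},{"grip":-1,"tx":3,"ty":1.2,"tz":0,"spin":0}]'
python3 - <<'E'
from h import *
s=r.get_state();print(s["clock"],s["q"],s["tool_pos"],np.degrees(np.arctan2(*R.from_quat(s["eef_rot"]).as_matrix()[[1,0],0])))
E
```

```text
clock: 1.43
tool_pos: [0.2838, -0.4231, 0.2385]
eef_rot: [0.747, 0.664, 0.0, -0.0]
contact_force: [0.8, -0.6, 0.4]
opening: 0.004
finger_force: 0.0
clock: 2.1
tool_pos: [0.4072, -0.1961, 0.2386]
eef_rot: [0.747, 0.665, -0.0, -0.0]
contact_force: [-0.0, -1.0, 0.4]
opening: 0.006
finger_force: 0.0
2.1 [ 0.67707581  0.50193486 -0.49576433  2.05587193  0.37687079  0.67159647
 -0.18326777] [ 0.40721554 -0.19610951  0.23856646] 83.29326919132374
```

```bash
python3 -m creep '[{"grip":-1,"tx":2.9,"ty":1.2,"tz":0,"spin":0},{"grip":-1,"tx":2.9,"ty":1.2,"tz":0,"spin":0},{"grip":-1,"tx":2.9,"ty":1.2,"tz":0,"spin":0},{"grip":-1,"tx":2.9,"ty":1.2,"tz":0,"spin":0},{"grip":-1,"tx":2.9,"ty":1.2,"tz":2.5,"spin":0},{"grip":-1,"tx":2.9,"ty":1.2,"tz":3,"spin":0},{"grip":-1,"tx":2.4,"ty":1.2,"tz":3.4,"spin":0},{"grip":-1,"tx":2,"ty":0.8,"tz":3.4,"spin":0}]' && python3 -m creep '[{"grip":-1,"tx":0,"ty":0,"tz":0,"spin":0},{"grip":-1,"tx":0,"ty":0,"tz":0,"spin":0}]'
python3 - <<'E'
from h import *
s=r.get_state();print(s["clock"],s["q"],s["tool_pos"],np.degrees(np.arctan2(*R.from_quat(s["eef_rot"]).as_matrix()[[1,0],0])))
for n in("scene","top"):
    p,d=optics.snapshot(n);u,v=map(int,pix(n,s["tool_pos"]));print(n,u,v)
    cv2.imwrite(f"pics/{n}1.png",cv2.resize(p[v-45:v+45,u-50:u+50,::-1],None,fx=6,fy=6,interpolation=cv2.INTER_CUBIC))
a=cv2.imread("pics/scene1.png");cv2.imwrite("pics/both1.png",cv2.resize(np.hstack([a,cv2.imread("pics/top1.png")]),(800,360)))
E
```

```text
clock: 2.77
tool_pos: [0.5242, 0.0086, 0.1171]
eef_rot: [0.747, 0.665, 0.001, 0.0]
contact_force: [0.8, -0.5, 0.8]
opening: 0.001
finger_force: 0.0
clock: 2.93
tool_pos: [0.5213, 0.0076, 0.1163]
eef_rot: [0.746, 0.666, -0.002, -0.002]
contact_force: [-0.5, 0.3, 0.7]
opening: 0.004
finger_force: 0.0
2.9333 [ 0.09668893  0.76432831 -0.32928596  1.97334994  0.49667209  0.48754701
 -0.70654853] [0.52127115 0.00759192 0.11625519] 83.48273142278735
scene 272 182
top 254 189
```

View pics/both1.png

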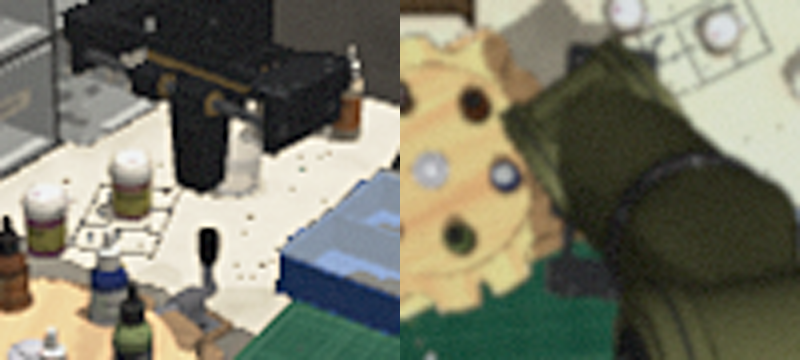

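The fingers sit shut above the bolt, with the tip near crop (198,188). The knob is below them at about (208,235) in the scene half. I'll shift inward, lower, then push outward.

```bash
python3 -m creep '[{"grip":-1,"tx":0.5,"ty":0.3,"tz":0,"spin":0},{"grip":-1,"tx":0.4,"ty":0,"tz":0,"spin":0},{"grip":-1,"tx":0,"ty":0,"tz":2,"spin":0},{"grip":-1,"tx":0,"ty":0,"tz":2,"spin":0},{"grip":-1,"tx":0,"ty":0,"tz":1.6,"spin":0},{"grip":-1,"tx":0,"ty":0,"tz":1,"spin":0},{"grip":-1,"tx":0,"ty":0,"tz":0,"spin":0},{"grip":-1,"tx":0,"ty":0,"tz":0,"spin":0}]' && python3 -m creep '[{"grip":-1,"tx":-0.5,"ty":0,"tz":0,"spin":0},{"grip":-1,"tx":-0.5,"ty":0,"tz":0,"spin":0},{"grip":-1,"tx":-0.4,"ty":0,"tz":0,"spin":0},{"grip":-1,"tx":-0.4,"ty":0,"tz":0,"spin":0},{"grip":-1,"tx":-0.4,"ty":0,"tz":0,"spin":0},{"grip":-1,"tx":-0.2,"ty":0,"tz":0,"spin":0},{"grip":-1,"tx":0,"ty":0,"tz":0,"spin":0},{"grip":-1,"tx":0,"ty":0,"tz":0,"spin":0}]'
```

```text
clock: 3.7
tool_pos: [0.5269, 0.0148, 0.0527]
eef_rot: [0.747, 0.664, 0.0, 0.0]
contact_force: [-0.0, 0.3, -0.5]
opening: 0.003
finger_force: 0.0
clock: 4.37
tool_pos: [0.5244, -0.0083, 0.0525]
eef_rot: [0.747, 0.665, 0.001, 0.0]
contact_force: [-0.0, 3.3, 2.6]
opening: 0.004
finger_force: 1.6
```

```bash
python3 -m creep '[{"grip":-1,"tx":-0.2,"ty":0,"tz":0,"spin":0},{"grip":-1,"tx":0,"ty":0,"tz":0,"spin":0},{"grip":-1,"tx":0,"ty":0,"tz":0,"spin":0}]'
python3 -m creep '[{"grip":-1,"tx":0.7,"ty":0,"tz":0,"spin":0},{"grip":-1,"tx":0.2,"ty":0,"tz":-2,"spin":0},{"grip":-1,"tx":0,"ty":0,"tz":-3,"spin":0},{"grip":-1,"tx":0,"ty":0,"tz":-3,"spin":0},{"grip":-1,"tx":0,"ty":0,"tz":-3,"spin":0},{"grip":-1,"tx":0,"ty":0,"tz":-2.5,"spin":0}]'
python3 - <<'E'
from h import *
p,d=optics.snapshot("scene");cv2.imwrite("pics/s2.png",cv2.resize(p[180:275,170:290,::-1],None,fx=6,fy=6,interpolation=cv2.INTER_CUBIC))
E
```

```text
clock: 4.62
tool_pos: [0.5243, -0.0085, 0.0525]
eef_rot: [0.746, 0.665, 0.002, -0.001]
contact_force: [0.7, 6.8, 2.2]
opening: 0.004
finger_force: 3.3
clock: 5.12
tool_pos: [0.5239, -0.0032, 0.1886]
eef_rot: [0.748, 0.664, -0.001, 0.0]
contact_force: [0.7, 0.1, -1.0]
opening: 0.002
finger_force: 0.0
```

View pics/s2.png

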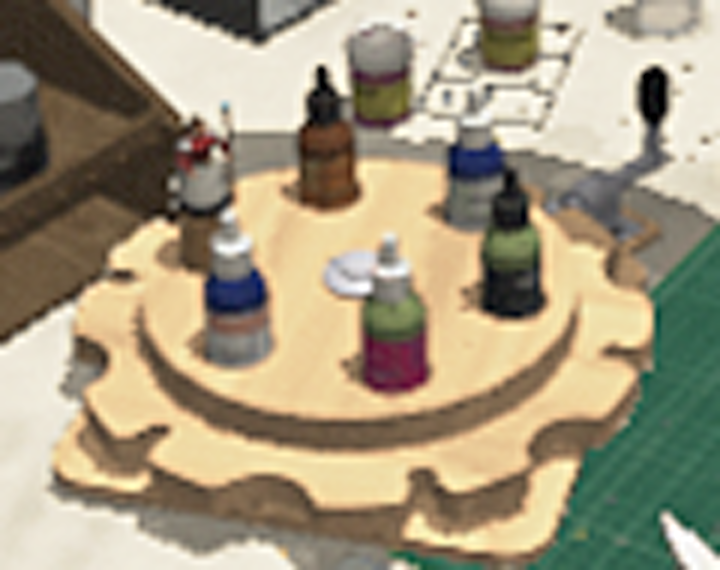

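Knob moved outward, from crop (625,110) to (655,95), and the force rose with no further motion, so the bolt is fully drawn. Next I turn the tool for the front-left scallop, seen at crop (575,435).

```bash
python3 -m creep '[{"grip":-1,"tx":0,"ty":0,"tz":0,"spin":7},{"grip":-1,"tx":0,"ty":0,"tz":0,"spin":7},{"grip":-1,"tx":0,"ty":0,"tz":0,"spin":7},{"grip":-1,"tx":0,"ty":0,"tz":0,"spin":7},{"grip":-1,"tx":0,"ty":0,"tz":0,"spin":7},{"grip":-1,"tx":0,"ty":0,"tz":0,"spin":7},{"grip":-1,"tx":0,"ty":0,"tz":0,"spin":7},{"grip":-1,"tx":0,"ty":0,"tz":0,"spin":7}]' && python3 -m creep '[{"grip":-1,"tx":0,"ty":0,"tz":0,"spin":7},{"grip":-1,"tx":0,"ty":0,"tz":0,"spin":7},{"grip":-1,"tx":0,"ty":0,"tz":0,"spin":7},{"grip":-1,"tx":0,"ty":0,"tz":0,"spin":7},{"grip":-1,"tx":0,"ty":0,"tz":0,"spin":6},{"grip":-1,"tx":0,"ty":0,"tz":0,"spin":0},{"grip":-1,"tx":0,"ty":0,"tz":0,"spin":0}]'
python3 - <<'E'
from h import *
s=r.get_state();print(s["clock"],s["q"],s["tool_pos"],np.degrees(np.arctan2(*R.from_quat(s["eef_rot"]).as_matrix()[[1,0],0])))
M=R.from_quat(s["eef_rot"]).as_matrix();print(M.T@(np.array([.383,.172,s["tool_pos"][2]])-s["tool_pos"]))
E
```

```text
clock: 5.83
tool_pos: [0.5236, -0.0031, 0.1867]
eef_rot: [0.973, 0.233, -0.001, 0.001]
contact_force: [0.2, -0.3, 0.4]
opening: 0.008
finger_force: 0.0
clock: 6.42
tool_pos: [0.5239, -0.0026, 0.1868]
eef_rot: [0.998, -0.057, -0.001, 0.001]
contact_force: [0.1, 0.5, -0.6]
opening: 0.006
finger_force: 0.0
6.4167 [-0.10455716  0.63383553  0.03333626  1.9289404  -0.03347936  0.58120916
 -1.73488392] [ 0.52391011 -0.00256027  0.18681176] -6.555621084483164
[-1.59917713e-01 -1.57331730e-01 -1.45373303e-05]
```

```bash
python3 -m creep '[{"grip":-1,"tx":-2.7,"ty":-2.6,"tz":0,"spin":0},{"grip":-1,"tx":-2.7,"ty":-2.6,"tz":0,"spin":0},{"grip":-1,"tx":-2.7,"ty":-2.6,"tz":0,"spin":0},{"grip":-1,"tx":-2.7,"ty":-2.6,"tz":0,"spin":0},{"grip":-1,"tx":-2.7,"ty":-2.6,"tz":0,"spin":0},{"grip":-1,"tx":-2.5,"ty":-2.6,"tz":0,"spin":0},{"grip":-1,"tx":0,"ty":0,"tz":3,"spin":0},{"grip":-1,"tx":0,"ty":0,"tz":3,"spin":0}]' && python3 -m creep '[{"grip":-1,"tx":0,"ty":0,"tz":3,"spin":0},{"grip":-1,"tx":0,"ty":0,"tz":1,"spin":0},{"grip":-1,"tx":0,"ty":0,"tz":0,"spin":0},{"grip":-1,"tx":0,"ty":0,"tz":0,"spin":0}]'
python3 - <<'E'
from h import *
s=r.get_state();print(s["clock"],s["q"],s["tool_pos"],np.degrees(np.arctan2(*R.from_quat(s["eef_rot"]).as_matrix()[[1,0],0])))
p,d=optics.snapshot("top");cv2.imwrite("pics/t3.png",cv2.resize(p[140:235,165:275,::-1],None,fx=6,fy=6,interpolation=cv2.INTER_CUBIC))
p,d=optics.snapshot("scene");a=p[180:275,170:290,::-1];b=cv2.imread("pics/t3.png");cv2.imwrite("pics/b3.png",np.hstack([cv2.resize(a,(400,317)),cv2.resize(b,(367,317))]))
E
```

```text
clock: 7.08
tool_pos: [0.3835, 0.1749, 0.1276]
eef_rot: [0.999, -0.054, 0.002, -0.002]
contact_force: [-0.0, 0.3, 0.2]
opening: 0.006
finger_force: 0.0
clock: 7.42
tool_pos: [0.3836, 0.1712, 0.0869]
eef_rot: [0.998, -0.058, -0.001, 0.0]
contact_force: [-0.1, 0.1, -0.1]
opening: 0.001
finger_force: 0.0
7.4167 [-0.54039378  0.75801612  0.01743504  2.29455095 -0.13312384  0.09165896
 -2.08135786] [0.38355249 0.1712424  0.08689933] -6.61325588779432
```

View pics/b3.png

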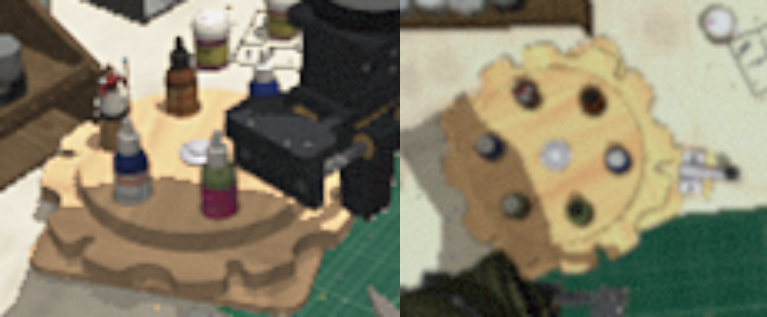

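The gripper hovers outside the front-left scallop (scene half about (370,200)). Joint 6 is near its limit out here, so I'll move in to r≈130 mm before lowering.

```bash
python3 -m creep '[{"grip":-1,"tx":1.5,"ty":0,"tz":0,"spin":0},{"grip":-1,"tx":1.5,"ty":0,"tz":0,"spin":0},{"grip":-1,"tx":0,"ty":0,"tz":2.0,"spin":0},{"grip":-1,"tx":0,"ty":0,"tz":2.0,"spin":0},{"grip":-1,"tx":0,"ty":0,"tz":1.4,"spin":0},{"grip":-1,"tx":0,"ty":0,"tz":0.6,"spin":0},{"grip":-1,"tx":0,"ty":0,"tz":0,"spin":0},{"grip":-1,"tx":0,"ty":0,"tz":0,"spin":0}]'
python3 - <<'E'
from h import *
s=r.get_state();p=np.array(s["tool_pos"]);d=p[:2]-[.541,.1545]
print(s["q"],p,np.hypot(*d),np.degrees(np.arctan2(d[1],d[0]))%360,np.degrees(np.arctan2(*R.from_quat(s["eef_rot"]).as_matrix()[[1,0],0])))
E
```

```text
clock: 8.18
tool_pos: [0.4179, 0.1698, 0.0314]
eef_rot: [0.998, -0.058, -0.003, 0.001]
contact_force: [-0.8, -0.1, -1.2]
opening: 0.005
finger_force: 0.0
[-0.4927592   0.88932592  0.00813594  2.21453427 -0.1567844   0.04390731
 -2.01850319] [0.41793786 0.16980622 0.03137491] 0.12401036920446708 172.9100796350808 -6.689420021289633
```

```bash
python3 -m creep '[{"grip":-1,"tx":0.2,"ty":0.3,"tz":0,"spin":0},{"grip":-1,"tx":0.02,"ty":0.64,"tz":0,"spin":-3},{"grip":-1,"tx":0.02,"ty":0.64,"tz":0,"spin":-3},{"grip":-1,"tx":0.02,"ty":0.64,"tz":0,"spin":-3},{"grip":-1,"tx":0.02,"ty":0.64,"tz":0,"spin":-3},{"grip":-1,"tx":0.02,"ty":0.64,"tz":0,"spin":-3},{"grip":-1,"tx":0,"ty":0,"tz":0,"spin":0},{"grip":-1,"tx":0,"ty":0,"tz":0,"spin":0}]'
cat > m.py <<'E'
from h import *
C=np.array([.541,.1545])
def st():
    s=r.get_state();p=np.array(s["tool_pos"]);d=p[:2]-C
    print("q",np.round(s["q"],2),"z",p[2].round(4),"r",np.hypot(*d).round(4),"stand ang",(np.degrees(np.arctan2(d[1],d[0]))%360-23.3).round(1),"toolx",np.degrees(np.arctan2(*R.from_quat(s["eef_rot"]).as_matrix()[[1,0],0])).round(1)-23.3+180,"F",np.round(s["contact_force"],1))
E
python3 -c "
from m import *
st();p,d=optics.snapshot('top');cv2.imwrite('pics/t4.png',cv2.resize(p[140:235,165:275,::-1],None,fx=6,fy=6,interpolation=cv2.INTER_CUBIC))"
```

```text
clock: 8.85
tool_pos: [0.4231, 0.1353, 0.0341]
eef_rot: [0.997, 0.071, -0.006, 0.002]
contact_force: [-0.2, 0.3, -0.1]
opening: 0.006
finger_force: 0.0
q [-0.41  0.88 -0.    2.23  0.01  0.04 -1.85] z 0.0341 r 0.1194 stand ang 166.0 toolx 164.9 F [-0.2  0.3 -0.1]
```

View pics/t4.png

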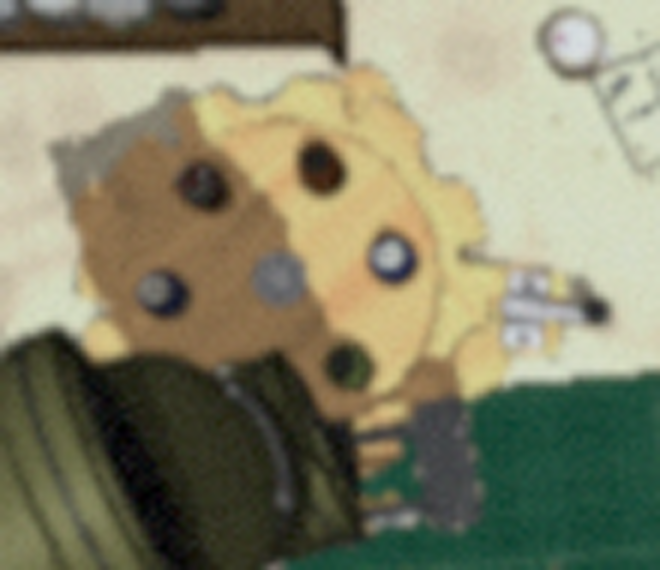

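Wheel has turned about 15° so far, judging by the bottles (front bottle now at crop 350,362). Joint 6 is at its stop near the robot, so engagement is shallow here. I'll write a numeric wheel-angle estimator from the depth image, since I have few views left.

```bash
cat >> m.py <<'E'
def cloud(n,d):
    c=optics.get_calibration(n);E=c["extrinsics"];d=d.astype(float)
    v,u=np.mgrid[:384,:512];P=np.stack([(u-c["cx"])/c["fx"]*d,(v-c["cy"])/c["fy"]*d,d],-1)
    W=(P-E[:3,3])@E[:3,:3];W[d==0]=np.nan;return W
def wheel(n="top",sn=None):
    p,d=sn or optics.snapshot(n);W=cloud(n,d);q=W[...,:2]-CC[n];rr=np.hypot(q[...,0],q[...,1])
    m=(W[...,2]>.085)&(W[...,2]<.14)&(rr>.045)&(rr<.08)
    z=np.exp(6j*np.arctan2(q[m][:,1],q[m][:,0])).mean()
    print(n,"pts",m.sum(),"conc",abs(z).round(2),"angle mod60 rel stand",(np.degrees(np.angle(z))/6-23.3).round(2)%60)
    red=m&(p[...,0]>1.6*p[...,1])&(p[...,0]>1.6*p[...,2])&(p[...,0]>60)
    if red.sum(): a=q[red];print("  red pts",red.sum(),"stand ang",(np.degrees(np.arctan2(a[:,1].mean(),a[:,0].mean()))-23.3)%360)
CC={"top":np.array([.5395,.1500]),"scene":np.array([.541,.157])}
E
python3 - <<'E'
from m import *
for n in("top","scene"):
    f=np.load(f"pics/{n}0.npz");wheel(n,(f["p"],f["d"]));wheel(n)
E
```

```text
top pts 241 conc 0.83 angle mod60 rel stand 59.17
  red pts 4 stand ang 350.1689800186595
top pts 190 conc 0.83 angle mod60 rel stand 14.310000000000002
  red pts 3 stand ang 311.2938982793924
scene pts 522 conc 0.91 angle mod60 rel stand 59.2
  red pts 18 stand ang 347.24331679809455
scene pts 454 conc 0.91 angle mod60 rel stand 14.229999999999997
  red pts 17 stand ang 0.052527727674661406
```

```bash
python3 -m creep '[{"grip":-1,"tx":0,"ty":0.64,"tz":0.1,"spin":-3},{"grip":-1,"tx":0.02,"ty":0.64,"tz":0.1,"spin":-3},{"grip":-1,"tx":0.02,"ty":0.64,"tz":0,"spin":-3},{"grip":-1,"tx":0.02,"ty":0.64,"tz":0,"spin":-3},{"grip":-1,"tx":0.02,"ty":0.64,"tz":0,"spin":-3},{"grip":-1,"tx":0,"ty":0,"tz":0,"spin":0}]'
python3 -c "
from m import *
st();wheel();wheel('scene')"
```

```text
clock: 9.5
tool_pos: [0.4324, 0.1042, 0.0325]
eef_rot: [0.979, 0.202, -0.008, 0.002]
contact_force: [0.6, 0.1, -0.3]
opening: 0.005
finger_force: 0.2
q [-0.33  0.89 -0.01  2.22  0.2   0.05 -1.71] z 0.0325 r 0.1196 stand ang 181.5 toolx 180.0 F [ 0.6  0.1 -0.3]
top pts 147 conc 0.88 angle mod60 rel stand 32.04
scene pts 515 conc 0.91 angle mod60 rel stand 29.53
  red pts 13 stand ang 24.66031956526059
```

```bash
python3 -m creep '[{"grip":-1,"tx":0,"ty":0.64,"tz":0.1,"spin":-3},{"grip":-1,"tx":0,"ty":0.64,"tz":0.1,"spin":-3},{"grip":-1,"tx":0,"ty":0.64,"tz":0.1,"spin":-3},{"grip":-1,"tx":0.02,"ty":0.64,"tz":0,"spin":-3},{"grip":-1,"tx":0.02,"ty":0.64,"tz":0,"spin":-3},{"grip":-1,"tx":0.02,"ty":0.64,"tz":0,"spin":-3},{"grip":-1,"tx":0.02,"ty":0.64,"tz":0,"spin":-3},{"grip":-1,"tx":0.02,"ty":0.64,"tz":0,"spin":-3}]'
python3 -c "
from m import *
st();wheel();wheel('scene')"
```

```text
clock: 10.27
tool_pos: [0.4606, 0.0642, 0.0289]
eef_rot: [0.915, 0.402, -0.008, -0.001]
contact_force: [-0.5, 0.5, 1.6]
opening: 0.005
finger_force: 0.7
q [-0.2   0.89 -0.06  2.16  0.46  0.11 -1.44] z 0.0289 r 0.1209 stand ang 205.0 toolx 204.1 F [-0.5  0.5  1.6]
top pts 113 conc 0.87 angle mod60 rel stand 54.38
  red pts 3 stand ang 52.76159648646018
scene pts 502 conc 0.91 angle mod60 rel stand 54.59
  red pts 14 stand ang 56.61502002146521
```

```bash
python3 -m creep '[{"grip":-1,"tx":0.02,"ty":0.64,"tz":0,"spin":-3},{"grip":-1,"tx":0.02,"ty":0.64,"tz":0,"spin":-3},{"grip":-1,"tx":0.02,"ty":0.64,"tz":0,"spin":-3},{"grip":-1,"tx":0.02,"ty":0.64,"tz":0,"spin":-3},{"grip":-1,"tx":0.02,"ty":0.43,"tz":0,"spin":-2},{"grip":-1,"tx":0,"ty":0,"tz":0,"spin":0}]'
python3 -c "
from m import *
st();wheel();wheel('scene')"
```

```text
clock: 10.87
tool_pos: [0.486, 0.0466, 0.0287]
eef_rot: [0.861, 0.509, -0.007, -0.001]
contact_force: [1.3, 0.1, 0.4]
opening: 0.005
finger_force: 0.0
q [-0.11  0.9  -0.14  2.09  0.59  0.2  -1.27] z 0.0287 r 0.1211 stand ang 219.7 toolx 217.9 F [1.3 0.1 0.4]
top pts 154 conc 0.84 angle mod60 rel stand 7.93
  red pts 4 stand ang 55.88337921499091
scene pts 509 conc 0.91 angle mod60 rel stand 8.310000000000002
  red pts 15 stand ang 50.957376462444344
```

```bash
python3 -m creep '[{"grip":-1,"tx":0,"ty":-0.1,"tz":-2.5,"spin":0},{"grip":-1,"tx":0,"ty":0.1,"tz":-2.5,"spin":0},{"grip":-1,"tx":0.08,"ty":-1.42,"tz":0,"spin":6.7},{"grip":-1,"tx":0.08,"ty":-1.42,"tz":0,"spin":6.7},{"grip":-1,"tx":0.08,"ty":-1.42,"tz":0,"spin":6.7},{"grip":-1,"tx":0.08,"ty":-1.42,"tz":0,"spin":6.7},{"grip":-1,"tx":0.08,"ty":-1.42,"tz":0,"spin":6.7},{"grip":-1,"tx":0.08,"ty":-1.42,"tz":0,"spin":6.7}]'
python3 -m creep '[{"grip":-1,"tx":0.08,"ty":-1.42,"tz":0,"spin":6.7},{"grip":-1,"tx":0.08,"ty":-1.42,"tz":0,"spin":6.7},{"grip":-1,"tx":0.08,"ty":-1.42,"tz":0,"spin":6.7},{"grip":-1,"tx":0,"ty":0,"tz":0,"spin":0},{"grip":-1,"tx":0,"ty":0,"tz":0,"spin":0}]'
python3 -c "
from m import *
st();wheel();wheel('scene')"
```

```text
clock: 11.63
tool_pos: [0.4299, 0.1101, 0.0793]
eef_rot: [0.984, 0.18, -0.008, 0.002]
contact_force: [0.6, 0.2, 0.8]
opening: 0.004
finger_force: 0.0
clock: 12.05
tool_pos: [0.4225, 0.1518, 0.0791]
eef_rot: [1.0, 0.011, -0.007, 0.003]
contact_force: [0.1, -0.5, -0.5]
opening: 0.005
finger_force: 0.0
q [-0.45  0.78 -0.    2.2  -0.    0.17 -1.99] z 0.0791 r 0.1186 stand ang 158.0 toolx 157.9 F [ 0.1 -0.5 -0.5]
top pts 190 conc 0.85 angle mod60 rel stand 9.189999999999998
  red pts 3 stand ang 7.067134005955399
scene pts 349 conc 0.91 angle mod60 rel stand 8.719999999999999
  red pts 14 stand ang 43.64532283119908
```

```bash
python3 -m creep '[{"grip":-1,"tx":-0.5,"ty":0.3,"tz":0,"spin":-1.4},{"grip":-1,"tx":0,"ty":0,"tz":2,"spin":0},{"grip":-1,"tx":0,"ty":0,"tz":1.5,"spin":0},{"grip":-1,"tx":0,"ty":0,"tz":1,"spin":0},{"grip":-1,"tx":0,"ty":0,"tz":0.5,"spin":0},{"grip":-1,"tx":0,"ty":0,"tz":0,"spin":0}]'
python3 -c "
from m import *
st()"
```

```text
clock: 12.65
tool_pos: [0.4181, 0.1474, 0.0295]
eef_rot: [1.0, 0.021, -0.009, 0.003]
contact_force: [0.1, -0.3, 0.4]
opening: 0.007
finger_force: 0.0
q [-0.44  0.89 -0.    2.22  0.03  0.04 -2.01] z 0.0295 r 0.1231 stand ang 160.0 toolx 159.1 F [ 0.1 -0.3  0.4]
```

```bash
python3 -m creep '[{"grip":-1,"tx":0.0,"ty":0.64,"tz":0.1,"spin":-3},{"grip":-1,"tx":0.02,"ty":0.64,"tz":0,"spin":-3},{"grip":-1,"tx":0.02,"ty":0.64,"tz":0,"spin":-3},{"grip":-1,"tx":0.02,"ty":0.64,"tz":0,"spin":-3},{"grip":-1,"tx":0.02,"ty":0.64,"tz":0,"spin":-3},{"grip":-1,"tx":0.02,"ty":0.64,"tz":0,"spin":-3},{"grip":-1,"tx":0.02,"ty":0.64,"tz":0.1,"spin":-3},{"grip":-1,"tx":0.02,"ty":0.64,"tz":0.1,"spin":-3}]'
python3 -c "
from m import *
st();wheel();wheel('scene')"
```

```text
clock: 13.32
tool_pos: [0.4311, 0.0997, 0.0287]
eef_rot: [0.974, 0.226, -0.009, 0.001]
contact_force: [-1.6, -0.0, 1.3]
opening: 0.004
finger_force: 0.8
q [-0.31  0.89 -0.04  2.23  0.62  0.05 -2.07] z 0.0287 r 0.1228 stand ang 183.2 toolx 182.8 F [-1.6 -0.   1.3]
top pts 144 conc 0.87 angle mod60 rel stand 32.04
scene pts 517 conc 0.91 angle mod60 rel stand 32.03
  red pts 13 stand ang 85.40334675828915
```

```bash
python3 -m creep '[{"grip":-1,"tx":0.02,"ty":0.64,"tz":0,"spin":-3},{"grip":-1,"tx":0.02,"ty":0.64,"tz":0,"spin":-3},{"grip":-1,"tx":0.02,"ty":0.64,"tz":0,"spin":-3},{"grip":-1,"tx":0.02,"ty":0.64,"tz":0,"spin":-3},{"grip":-1,"tx":0.02,"ty":0.64,"tz":0,"spin":-3},{"grip":-1,"tx":0.02,"ty":0.64,"tz":0,"spin":-3},{"grip":-1,"tx":0.02,"ty":0.64,"tz":0,"spin":-3},{"grip":-1,"tx":0.02,"ty":0.64,"tz":0,"spin":-3}]'
python3 -m creep '[{"grip":-1,"tx":0.02,"ty":0.64,"tz":0,"spin":-3},{"grip":-1,"tx":0.02,"ty":0.64,"tz":0,"spin":-3},{"grip":-1,"tx":0.02,"ty":0.64,"tz":0,"spin":-3},{"grip":-1,"tx":0,"ty":0,"tz":0,"spin":0}]'
python3 -c "
from m import *
st();wheel();wheel('scene')"
```

```text
clock: 14.08
tool_pos: [0.4625, 0.0601, 0.0283]
eef_rot: [0.906, 0.423, -0.01, -0.001]
contact_force: [-2.0, 0.3, 1.6]
opening: 0.003
finger_force: 0.8
clock: 14.42
tool_pos: [0.4794, 0.0481, 0.0279]
eef_rot: [0.871, 0.491, -0.009, -0.001]
contact_force: [0.0, 0.3, -0.3]
opening: 0.002
finger_force: 0.0
q [-0.05  0.91 -0.25  2.11  0.9   0.26 -1.63] z 0.0279 r 0.1229 stand ang 216.6 toolx 215.5 F [ 0.   0.3 -0.3]
top pts 158 conc 0.86 angle mod60 rel stand 4.22
  red pts 8 stand ang 88.0943061609053
scene pts 514 conc 0.92 angle mod60 rel stand 4.82
  red pts 15 stand ang 111.84936095503043
```

```bash
python3 -m creep '[{"grip":-1,"tx":0,"ty":-0.1,"tz":-2.5,"spin":0},{"grip":-1,"tx":0,"ty":0.1,"tz":-2.5,"spin":0},{"grip":-1,"tx":0.05,"ty":-1.42,"tz":0,"spin":6.7},{"grip":-1,"tx":0.05,"ty":-1.42,"tz":0,"spin":6.7},{"grip":-1,"tx":0.05,"ty":-1.42,"tz":0,"spin":6.7},{"grip":-1,"tx":0.05,"ty":-1.42,"tz":0,"spin":6.7},{"grip":-1,"tx":0.05,"ty":-1.42,"tz":0,"spin":6.7},{"grip":-1,"tx":0.05,"ty":-1.42,"tz":0,"spin":6.7}]'
python3 -m creep '[{"grip":-1,"tx":0.05,"ty":-1.42,"tz":0,"spin":6.7},{"grip":-1,"tx":0.05,"ty":-1.42,"tz":0,"spin":6.7},{"grip":-1,"tx":0.05,"ty":-1.42,"tz":0,"spin":6.7},{"grip":-1,"tx":0,"ty":0,"tz":0,"spin":0},{"grip":-1,"tx":0,"ty":0,"tz":0,"spin":0}]'
python3 -c "
from m import *
st();wheel();wheel('scene')"
```

```text
clock: 15.18
tool_pos: [0.4244, 0.1141, 0.0783]
eef_rot: [0.987, 0.159, -0.009, 0.002]
contact_force: [0.3, 0.1, 0.4]
opening: 0.002
finger_force: 0.0
clock: 15.6
tool_pos: [0.4178, 0.1557, 0.078]
eef_rot: [1.0, -0.01, -0.009, 0.004]
contact_force: [-0.1, -0.1, 0.3]
opening: 0.003
finger_force: 0.0
q [-0.4   0.78 -0.09  2.2   0.35  0.18 -2.4 ] z 0.078 r 0.1233 stand ang 156.1 toolx 155.5 F [-0.1 -0.1  0.3]
top pts 211 conc 0.85 angle mod60 rel stand 5.12
scene pts 329 conc 0.92 angle mod60 rel stand 5.65
  red pts 3 stand ang 62.80366834114521
```

```bash
python3 -m creep '[{"grip":-1,"tx":0,"ty":0,"tz":2,"spin":0},{"grip":-1,"tx":0,"ty":0,"tz":1.5,"spin":0},{"grip":-1,"tx":0,"ty":0,"tz":1,"spin":0},{"grip":-1,"tx":0,"ty":0,"tz":0.5,"spin":0},{"grip":-1,"tx":0,"ty":0,"tz":0,"spin":0}]'
python3 -c "
from m import *
st()"
```

```text
clock: 16.12
tool_pos: [0.4166, 0.1536, 0.0271]
eef_rot: [1.0, -0.012, -0.01, 0.004]
contact_force: [0.0, -0.1, 0.2]
opening: 0.005
finger_force: 0.0
q [-0.44  0.9  -0.03  2.22  0.38  0.05 -2.43] z 0.0271 r 0.1244 stand ang 157.1 toolx 155.3 F [ 0.  -0.1  0.2]
```

```bash
python3 -m creep '[{"grip":-1,"tx":0.02,"ty":0.64,"tz":0.1,"spin":-3},{"grip":-1,"tx":0.02,"ty":0.64,"tz":0,"spin":-3},{"grip":-1,"tx":0.02,"ty":0.64,"tz":0,"spin":-3},{"grip":-1,"tx":0.02,"ty":0.64,"tz":0,"spin":-3},{"grip":-1,"tx":0.02,"ty":0.64,"tz":0,"spin":-3},{"grip":-1,"tx":0.02,"ty":0.64,"tz":0,"spin":-3},{"grip":-1,"tx":0.02,"ty":0.64,"tz":0.1,"spin":-3},{"grip":-1,"tx":0.02,"ty":0.64,"tz":0.1,"spin":-3}]'
python3 -m creep '[{"grip":-1,"tx":0.02,"ty":0.64,"tz":0,"spin":-3},{"grip":-1,"tx":0.02,"ty":0.64,"tz":0,"spin":-3},{"grip":-1,"tx":0.02,"ty":0.64,"tz":0,"spin":-3},{"grip":-1,"tx":0.02,"ty":0.64,"tz":0,"spin":-3},{"grip":-1,"tx":0.02,"ty":0.64,"tz":0,"spin":-3},{"grip":-1,"tx":0.02,"ty":0.64,"tz":0,"spin":-3},{"grip":-1,"tx":0.02,"ty":0.64,"tz":0,"spin":-3},{"grip":-1,"tx":0,"ty":0,"tz":0,"spin":0}]'
python3 -c "
from m import *
st();wheel();wheel('scene')"
```

```text
clock: 16.78
tool_pos: [0.4268, 0.1041, 0.0259]
eef_rot: [0.98, 0.197, -0.009, 0.001]
contact_force: [-0.7, 1.2, 1.5]
opening: 0.003
finger_force: 0.7
clock: 17.45
tool_pos: [0.4523, 0.0653, 0.0256]
eef_rot: [0.929, 0.371, -0.009, 0.001]
contact_force: [0.5, -0.5, 0.4]
opening: 0.002
finger_force: 0.0
q [-0.1   0.91 -0.24  2.18  1.14  0.21 -2.19] z 0.0256 r 0.1258 stand ang 201.8 toolx 200.2 F [ 0.5 -0.5  0.4]
top pts 156 conc 0.82 angle mod60 rel stand 49.36
scene pts 522 conc 0.92 angle mod60 rel stand 49.519999999999996
  red pts 17 stand ang 143.67643642101694
```

```bash
python3 -m creep '[{"grip":-1,"tx":0.04,"ty":0.65,"tz":0,"spin":-3},{"grip":-1,"tx":0.04,"ty":0.65,"tz":0,"spin":-3},{"grip":-1,"tx":0.02,"ty":0.65,"tz":0,"spin":-3},{"grip":-1,"tx":0,"ty":0,"tz":0,"spin":0},{"grip":-1,"tx":0,"ty":0,"tz":0,"spin":0}]'
python3 -c "
from m import *
st();wheel();wheel('scene')"
```

```text
clock: 17.97
tool_pos: [0.4661, 0.055, 0.0249]
eef_rot: [0.897, 0.442, -0.01, -0.001]
contact_force: [0.4, 0.3, 0.0]
opening: 0.002
finger_force: 0.0
q [-0.01  0.92 -0.34  2.14  1.13  0.3  -1.99] z 0.0249 r 0.1246 stand ang 209.8 toolx 209.2 F [0.4 0.3 0. ]
top pts 177 conc 0.84 angle mod60 rel stand 56.99
  red pts 2 stand ang 122.0666572643584
scene pts 507 conc 0.93 angle mod60 rel stand 58.25
  red pts 17 stand ang 148.57754930745014
```

```bash
python3 -m creep '[{"grip":-1,"tx":0,"ty":0.17,"tz":0,"spin":-0.7},{"grip":-1,"tx":0,"ty":0.17,"tz":0,"spin":-0.7},{"grip":-1,"tx":0,"ty":0,"tz":0,"spin":0},{"grip":-1,"tx":0,"ty":-0.15,"tz":0,"spin":0},{"grip":-1,"tx":-0.1,"ty":0,"tz":-2,"spin":0},{"grip":-1,"tx":0,"ty":0,"tz":-3,"spin":0},{"grip":-1,"tx":0,"ty":0,"tz":-3,"spin":0},{"grip":-1,"tx":0,"ty":0,"tz":-3,"spin":0}]'
python3 -c "
from m import *
st();wheel();wheel('scene')"
```

```text
clock: 18.73
tool_pos: [0.4684, 0.0535, 0.1358]
eef_rot: [0.891, 0.454, -0.01, -0.001]
contact_force: [1.1, 0.4, 0.1]
opening: 0.004
finger_force: 0.0
q [ 0.18  0.75 -0.64  2.08  0.8   0.6  -1.66] z 0.1358 r 0.1244 stand ang 211.0 toolx 210.7 F [1.1 0.4 0.1]
top pts 158 conc 0.83 angle mod60 rel stand 58.23
  red pts 3 stand ang 120.94412240104622
scene pts 507 conc 0.93 angle mod60 rel stand 58.94
  red pts 14 stand ang 154.76449272473025
```

```bash
python3 -m creep '[{"grip":-1,"tx":0,"ty":0,"tz":0,"spin":-6},{"grip":-1,"tx":0,"ty":0,"tz":0,"spin":-6},{"grip":-1,"tx":0,"ty":0,"tz":0,"spin":-6},{"grip":-1,"tx":0,"ty":0,"tz":0,"spin":-6},{"grip":-1,"tx":0,"ty":0,"tz":0,"spin":-5.3},{"grip":-1,"tx":-2.3,"ty":1.5,"tz":0,"spin":0},{"grip":-1,"tx":-2.3,"ty":1.5,"tz":0,"spin":0},{"grip":-1,"tx":-2.3,"ty":1.5,"tz":0,"spin":0}]'
python3 -m creep '[{"grip":-1,"tx":-2.3,"ty":1.5,"tz":0,"spin":0},{"grip":-1,"tx":0,"ty":0,"tz":0,"spin":0},{"grip":-1,"tx":0,"ty":0,"tz":0,"spin":0}]'
python3 -c "
from m import *
st()
for n in('top','scene'):wheel(n)
for n in('scene','top'):
    p,d=optics.snapshot(n);cv2.imwrite(f'pics/{n}5.png',p[:,:,::-1])
a=cv2.imread('pics/scene5.png')[170:265,180:300];b=cv2.imread('pics/top5.png')[140:235,165:285]
cv2.imwrite('pics/b5.png',np.hstack([cv2.resize(i,(400,317),interpolation=cv2.INTER_CUBIC) for i in(a,b)]))"
```

```text
clock: 19.5
tool_pos: [0.5056, -0.021, 0.1337]
eef_rot: [0.747, 0.665, -0.01, -0.004]
contact_force: [0.4, -0.3, 1.0]
opening: 0.002
finger_force: 0.0
clock: 19.75
tool_pos: [0.5177, -0.0465, 0.1333]
eef_rot: [0.749, 0.663, -0.01, -0.004]
contact_force: [-0.2, 0.3, 0.6]
opening: 0.009
finger_force: 0.0
q [ 0.46  0.84 -0.79  1.94  0.87  0.77 -0.97] z 0.1333 r 0.2024 stand ang 240.1 toolx 239.8 F [-0.2  0.3  0.6]
top pts 235 conc 0.82 angle mod60 rel stand 58.67
  red pts 1 stand ang 180.44288917401397
scene pts 513 conc 0.92 angle mod60 rel stand 58.9
  red pts 16 stand ang 149.86555256642265
```

View pics/b5.png

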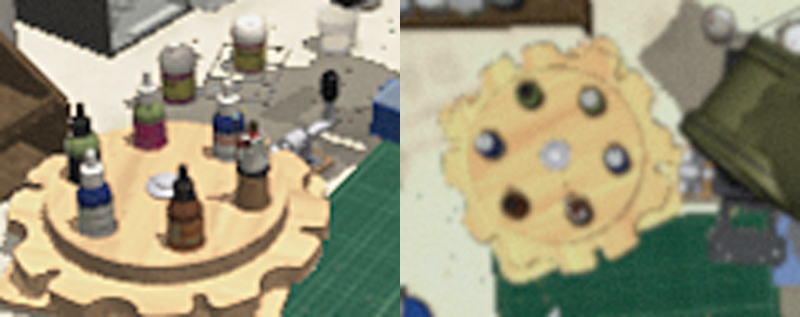

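The figure now stands at the front (scene half 253,170; top half 580,208), with the wheel within 0.5° of a notch. I'll lower outside the knob and push the bolt home.

```bash
python3 -m creep '[{"grip":-1,"tx":0,"ty":0,"tz":2.5,"spin":0},{"grip":-1,"tx":0,"ty":0,"tz":2.5,"spin":0},{"grip":-1,"tx":0,"ty":0,"tz":2,"spin":0},{"grip":-1,"tx":0,"ty":0,"tz":1.1,"spin":0},{"grip":-1,"tx":0,"ty":0,"tz":0,"spin":0}]'
python3 -m creep '[{"grip":-1,"tx":0.5,"ty":0,"tz":0,"spin":0},{"grip":-1,"tx":0.4,"ty":0,"tz":0,"spin":0},{"grip":-1,"tx":0.4,"ty":0,"tz":0,"spin":0},{"grip":-1,"tx":0.4,"ty":0,"tz":0,"spin":0},{"grip":-1,"tx":0.4,"ty":0,"tz":0,"spin":0},{"grip":-1,"tx":0.3,"ty":0,"tz":0,"spin":0},{"grip":-1,"tx":0,"ty":0,"tz":0,"spin":0},{"grip":-1,"tx":0,"ty":0,"tz":0,"spin":0}]'
python3 -c "
from m import *
st()"
```

```text
clock: 20.37
tool_pos: [0.5146, -0.0443, 0.0516]
eef_rot: [0.746, 0.665, -0.011, -0.005]
contact_force: [-0.4, 0.0, -0.0]
opening: 0.007
finger_force: 0.0
clock: 21.03
tool_pos: [0.5195, -0.0218, 0.0536]
eef_rot: [0.747, 0.664, -0.009, -0.003]
contact_force: [-0.8, -2.6, 1.9]
opening: 0.004
finger_force: 1.4
q [ 0.34  0.95 -0.67  1.98  1.04  0.63 -1.16] z 0.0536 r 0.1776 stand ang 239.7 toolx 240.0 F [-0.8 -2.6  1.9]
```

Still about 2.6 N, so I'll push on until the stop is felt.

```bash
python3 -m creep '[{"grip":-1,"tx":0.2,"ty":0,"tz":0,"spin":0},{"grip":-1,"tx":0.1,"ty":0,"tz":0,"spin":0},{"grip":-1,"tx":0,"ty":0,"tz":0,"spin":0},{"grip":-1,"tx":0,"ty":0,"tz":0,"spin":0}]'
python3 -m creep '[{"grip":-1,"tx":0.2,"ty":0,"tz":0,"spin":0},{"grip":-1,"tx":0,"ty":0,"tz":0,"spin":0},{"grip":-1,"tx":0,"ty":0,"tz":0,"spin":0}]'
```

```text
clock: 21.37
tool_pos: [0.5195, -0.0217, 0.0535]
eef_rot: [0.748, 0.664, -0.011, -0.002]
contact_force: [-1.0, -8.5, 6.6]
opening: 0.005
finger_force: 4.0
clock: 21.62
tool_pos: [0.5195, -0.0217, 0.0535]
eef_rot: [0.748, 0.663, -0.013, -0.001]
contact_force: [-2.2, -11.0, 8.3]
opening: 0.004
finger_force: 5.6
```

Stalled at r≈177 mm with the force rising, which is where the bolt should be home. I'll draw clear and check.

```bash
python3 -m creep '[{"grip":-1,"tx":-0.7,"ty":0,"tz":0,"spin":0},{"grip":-1,"tx":-1,"ty":0,"tz":-1,"spin":0},{"grip":-1,"tx":-0.5,"ty":0,"tz":-3,"spin":0},{"grip":-1,"tx":0,"ty":0,"tz":-3.5,"spin":0},{"grip":-1,"tx":-1,"ty":0,"tz":-3.5,"spin":0},{"grip":-1,"tx":-2,"ty":0,"tz":-3,"spin":0},{"grip":-1,"tx":-2,"ty":0,"tz":-2,"spin":0},{"grip":-1,"tx":-2,"ty":0,"tz":0,"spin":0}]'
python3 -m creep '[{"grip":-1,"tx":-2,"ty":0,"tz":0,"spin":0},{"grip":-1,"tx":0,"ty":0,"tz":0,"spin":0},{"grip":-1,"tx":0,"ty":0,"tz":0,"spin":0},{"grip":-1,"tx":0,"ty":0,"tz":0,"spin":0}]'
python3 -c "
from m import *
for n in('top','scene'):wheel(n)
for n in('scene','top'):
    p,d=optics.snapshot(n);cv2.imwrite(f'pics/{n}6.png',p[:,:,::-1])
a=cv2.imread('pics/scene6.png')[180:275,170:290];b=cv2.imread('pics/top6.png')[140:235,165:285]
cv2.imwrite('pics/b6.png',np.hstack([cv2.resize(i,(400,317),interpolation=cv2.INTER_CUBIC) for i in(a,b)]))"
```

```text
clock: 22.28
tool_pos: [0.5153, -0.1055, 0.2185]
eef_rot: [0.747, 0.665, -0.005, -0.001]
contact_force: [1.2, -0.4, 0.6]
opening: 0.003
finger_force: 0.0
clock: 22.62
tool_pos: [0.5101, -0.1249, 0.2143]
eef_rot: [0.747, 0.665, -0.008, -0.004]
contact_force: [0.3, 0.1, -0.3]
opening: 0.002
finger_force: 0.0
top pts 237 conc 0.82 angle mod60 rel stand 58.64
  red pts 3 stand ang 121.80735747620237
scene pts 511 conc 0.93 angle mod60 rel stand 58.98
  red pts 13 stand ang 153.92323217071262
```

View pics/b6.png

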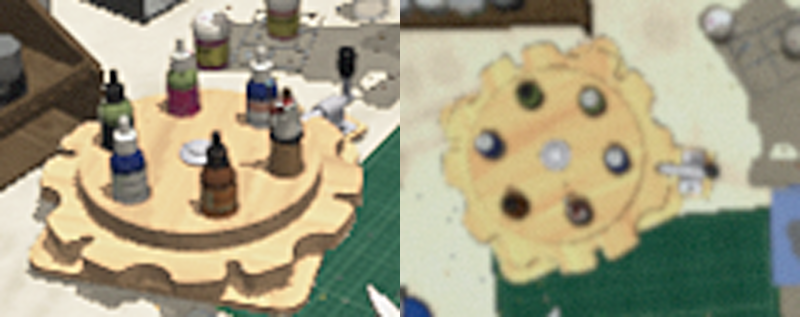

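The knob is back at its starting home pixel: (346,62) here corresponds to (623,112) in the first crop, where it was (625,110). The figure is at the front, everything stands upright and the arm is clear.

```bash
python3 -c "
from plant import workorder
print(workorder.finish_job())"
```

```text
the job is handed in; nothing more can be done
None
```

I've handed the job in, though its verdict came back blank: the last images show the figure in the front socket, the bolt fully home, everything upright and the fingers clear, at about 23 s of the 67 s allowed.

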